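# Gauge the depth of the moisture tester's well

### The arm

A 7-joint arm with a two-finger parallel gripper is mounted at the origin on the work surface. World frame = base frame: x ahead of the robot, y to its left, z up, the work surface at z = 0. Lengths are in mm, angles in rad, forces in N, time in s.
With the tool pointing down it reaches from about 400 to 875 mm from the base axis. Payload 4.4 kg.
Tool frame: the origin (TCP) lies at the very end of the fingers, on their centre line; the grasp point (between the pads) lies 19 mm behind it; y points along the fingers, x is the direction in which the jaws open and shut, and the axes are right-handed (so a half turn about y gives the same grasp; the last joint's range is limited). The gripper opens to 85 mm and grips with 20 to 120 N. Pads are 22 mm wide; open, the fingers measure 114 mm over their backs; the gripper's body (76 mm by 85 mm) begins 54 mm behind the grasp point. The pads swing forward as they close: fully open they stand 13 mm farther back than shut.
Start: joints at [-1.276, 0.628, 0.038, 1.517, -0.027, 0.996, -0.02], TCP at [229.442, 608.173, 231.313] pointing down, gripper open.
Joint ranges: [-3.06, 3.06], [-0.37, 2.12], [-1.25, 1.32], [0.18, 2.47], [-1.1, 4.24], [0.23, 1.98], [-2.94, 2.94]. Speed limits (rad/s): [2.57, 2.57, 3.14, 3.14, 3.14, 3.14, 3.14].

### API

Orientations are given as [roll, pitch, yaw] about the fixed x, y, z axes, in that order (R = Rz(yaw) Ry(pitch) Rx(roll)).
In Python, from cell import ctrl, get_image, nets gives the robot as it stands. The module is installed in compiled form; this text tells all that it offers.
- The arm moves only by the tool step_arm, never from a script. Its argument "moves" is text: rows parted by semicolons, each of 7 numbers parted by spaces: the shift along the tool's x, y, z normalised to -1 to 1, where 1 is 0.05 m, then the turn, a rotation vector about the tool's x, y, z normalised to -1 to 1, where 1 is 0.12 rad, then the opening, from 0 (shut) to 1 (fully open). A call has 1 to 20 rows; each row shifts and turns the commanded pose from where the row before left it, along the tool's axes as they then stand; what a row does not reach is not made up. A row lasts 1/10 s, in which the tool goes at most 50 mm and 8.59 degrees, less where a joint would pass 70% of its speed; a pose out of reach is approached as far as the arm can. A call with a number of a shift or a turn outside -1 to 1 is refused whole. A call with a gripper value outside its range is refused whole. The fingers move at their own pace and stop on an object; the grip force is fixed at half the most. Time passes only in rows, so rows that do not move let the fingers close. It gives the time, the measured TCP pose, the force and the opening at its end, in the units of the state.
- ctrl.read_state(): the state, without advancing time (a new reading comes with each control period).
- get_image(name): name is "scene" or "top" or "wrist"; returns a dict with "color" (480x640x3 uint8, blue, green, red), "vertical_fov" (degrees; the focal length in pixels is half the picture's height over the tangent of half this angle, whatever the lens; pixels are square), "cx", "cy" (the principal point, pixels), "R" (3x3) and "t" (3): a world point X has camera coordinates R X + t; the wrist camera has in their place "T_tool_cam" (4x4, takes a point from camera to tool coordinates, whose origin is the TCP and whose axes are the tool frame's). Camera axes: x right, y down, z forward; pixel columns grow to the right and rows downward; lengths in mm; the calibration is good to about 2 mm. A picture is of the moment at which its call begins: read the wrist's pose just before it. There is no depth.
- ctrl.finish_job(): hands the job in, once; it reports no verdict.
Trained networks look in a picture, given as the dict that the camera call returned (one of the last four; its "shot" number tells which), for a name from the list of things; names that differ only in an ending like _2 or _b are one class to them, and where a whole thing is asked for, a point or a joint stands for the part that bears it (a point fixed in the world has none). Each returns a list of dicts, best first, with "conf" (0 to 1); they miss things now and then, are a little off and sometimes report something else, mostly with a low value. They report only what shows in the picture. A call takes as long as a camera call. They do not tell look-alikes from the thing itself.
- nets.find_in(picture, target): "position" ([x, y, z] in mm, in world coordinates, good to about 4 mm: the middle of the surface that is visible of it).
- nets.cut_out(picture, target): "pixels" (480x640 bool, what is visible of it).
- nets.place_of(picture, target): "position" ([x, y, z] in mm, in world coordinates, good to about 4 mm: a listed point, or the origin of a listed thing).
The state is a dict: "clock": time; "qpos": joint angles; "qd": joint speeds; "tau": joint torques, N m; "eef_pos": TCP position; "tool_rot": TCP orientation; "force": force on the tool from outside, world axes, zero at the start; "torque": the same for the moment, N m; "width": finger opening in mm.
Only numpy, scipy, OpenCV 4.12 (cv2) and the standard library are available. Lean on these libraries where they do the work, as an engineer would, in place of code of your own. Each camera call takes 0.05 s, during which the arm holds its last target.

### The job

Measure how deep the moisture tester's well is: take the depth gauge out of its wooden stand and lower its rod into the well, letting the rim push the gauge's stiff sliding collar up, until the rod truly stands on the well's bottom. Hold it pressed down on the bottom with about 12 N for two seconds, pressing gently (never more than 22 N on the tester), then let go and leave the gauge standing upright in the well, foot on the bottom and collar on the rim. Leave the other things on the table where they are.

Things in the scene. Friction and masses are not known exactly. Their poses are not given: they have to be found in the camera images.
- gauge: The depth gauge, loose, 200 to 280 g with its collar: a plain steel rod 12 mm in diameter, its foot tapered over the last 5 mm to a 6 mm flat, then a dark hand guard (a disc) and a round ribbed grip. Origin at the centre of the foot's flat; z runs up the rod: rod 0 to 95 mm, guard 95 to 100, grip 100 to 150. Its yaw does not matter. It starts standing in the stand, foot 10 mm above the table.
- gauge_foot (a point): Centre of the flat foot of the gauge's rod (same point as the gauge's origin).
- gauge_grip (a point): Centre of the gauge's grip, 123 mm above the foot along the rod. The grip is 26 mm across and 50 mm long (27 mm above this point, 23 below); the guard under it is 46 mm across and 5 mm thick, so fingertips reaching more than 23 mm below this point would land on it.
- collar (a joint): How far (m) the brass collar has been pushed up the rod. It is 34 mm in diameter and 12 mm high; at 0 its underside is 28 mm above the foot, at 0.055 (its end) 83 mm. It starts between 0 and 0.006. It slides stiffly: about 4 N moves it, and it stays where it is left, so the rim must push it up; the gauge's own weight does not suffice.
- collar_under (a point): Centre of the collar's underside, on the rod's axis.
- tester: The bench moisture tester, fixed to the table: a white case (165 x 110 mm, its top 60 mm above the table) on a green base, with a square aluminium block, 60 x 60 mm and 80 mm high, at its front end. A blind well goes down in the middle of the block's top. Origin on the table under the well's axis; the case extends along +x from there, up to 205 mm.
- well_rim (a point): Centre of the mouth of the well, level with the flat top of the block, 80 mm above the table. The well is round and vertical, 14 mm in diameter with a 2 mm chamfer at the mouth. Its flat, hard steel bottom is set anew each time, somewhere 36 to 68 mm below the rim: the depth is not told and must be felt.
- stand: The gauge's stand, fixed: a light wooden block 70 x 70 x 35 mm with a round socket in the middle of its top, 13 mm in diameter and 25 mm deep, where the gauge stands at the start. Origin at the centre of its underside.
- pan: Bystander: an empty black sample pan, 150 mm across, 25 mm high. Leave it. Origin under its centre.
- pan_stack: Bystander: a stack of black sample pans, 150 mm across, 62 mm high. Leave it. Origin under its centre.
- dish: Bystander: a white dish, 120 mm across, 22 mm high. Leave it. Origin under its centre.
- loupe: Bystander: a black loupe, 40 mm across, 37 mm high. Leave it. Origin under its centre.
- brush: Bystander: a small brush lying on the table. Leave it.
- weight: Bystander: a brass weight, 32 mm across, 30 mm high. Leave it. Origin under its centre.
Not all that is in view belongs to the job. Leave any pink or turquoise look-alike of the gauge alone.

How it is judged (in metres and radians):
On the way, in this order (a step that is already met when the one before it is completed fails the run):
1. the rod's foot is at least 10 mm down in the well, the rod upright (horizontal distance between gauge_foot and well_rim below 0.004 m and z of gauge_foot in the frame of well_rim below -0.01 m and angle between gauge's own z axis and vertical below 0.1 rad), for 0.1 s.
2. the rod is held pressed on the well's bottom with 5 to 16 N for 1.5 s, at rest (contact force between gauge and well_floor_c0 between 5 and 16 N and linear speed of gauge below 0.005 m/s and angle between gauge's own z axis and vertical below 0.1 rad), for 1.5 s.
At the end, for the whole second after the job is handed in: The gauge stands released and at rest in the well, within 0.1 rad of upright, its foot within 4 mm of the well's axis and within 2 mm of the well's bottom, the collar's underside within 3 mm of the rim's height (distance between gauge_foot and well_floor_c0 below 0.007 m and horizontal distance between gauge_foot and well_rim below 0.004 m and angle between gauge's own z axis and vertical below 0.1 rad and z of collar_under in the frame of well_rim between -0.003 and 0.003 m and linear speed of gauge below 0.01 m/s); the robot touches nothing.
It fails at once if the gauge bears on the tester (bottom, rim or walls) with more than 22 N (contact force between gauge and tester above 22 N).
It fails at once if a bystander is moved by more than 30 mm (distance of any of pan, pan_stack, dish, loupe, brush, weight from where it was at the start of the episode above 0.03 m).
It also fails if it takes over 69 s, if anything falls off the work surface, if the arm or the gripper's body presses on something with over 40 N, if the wrist force passes 120 N, or if a joint passes its speed limit or range.

## Working session

There is one attempt and no reset: what is moved stays moved. The work goes in short steps, Python scripts to look and compute and a tool call to move; the robot and the scene stay as the last step left them, time stands still between calls to the robot, and variables do not carry over. Pictures are saved under pics/ and viewed, and the job is handed in when it is done.

Besides the shell and the picture viewer there is one more tool, called after "Emit:" as name(argument=value, ...) on one line, values as JSON. step_arm: Moves the arm, as the interface text tells. Scaled input: -1 to 1 covers 0.05 m each way for a shift and 0.12 rad each way for a turn. Its arguments: {"type":"object","properties":{"moves":{"type":"string"}},"required":["moves"]}

```bash
mkdir -p pics; cat > h.py <<'E'
import numpy as np, cv2
from cell import ctrl, get_image, nets
np.set_printoptions(precision=2,suppress=True)
def Rrpy(r):
    from scipy.spatial.transform import Rotation as R
    return R.from_euler('xyz',r).as_matrix()
def shot(n,name):
    s=ctrl.read_state(); p=get_image(n); cv2.imwrite('pics/%s.png'%name,p['color']); return s,p
def cam(s,p):
    f=p['color'].shape[0]/2/np.tan(np.radians(p['vertical_fov'])/2)
    if 'T_tool_cam' in p:
        T=np.eye(4);T[:3,:3]=Rrpy(s['tool_rot']);T[:3,3]=s['eef_pos']
        W=T@np.array(p['T_tool_cam']); R=W[:3,:3].T; t=-R@W[:3,3]
    else: R=np.array(p['R']);t=np.array(p['t'])
    return f,R,t,p['cx'],p['cy']
def ray(c,u,v):
    f,R,t,cx,cy=c; return -R.T@t, R.T@np.array([(u-cx)/f,(v-cy)/f,1.])
def atz(c,u,v,z):
    o,d=ray(c,u,v); return o+d*(z-o[2])/d[2]
def proj(c,X):
    f,R,t,cx,cy=c; q=R@np.array(X)+t; return cx+f*q[0]/q[2], cy+f*q[1]/q[2]
E
python3 - <<'E'
from h import *
s=ctrl.read_state(); print(s)
for n in ['scene','top','wrist']:
    s,p=shot(n,n+'0')
    print(n,p['vertical_fov'],p['cx'],p['cy'],p.keys())
    for t in ['gauge','gauge_grip','gauge_foot','well_rim','tester','stand']:
        print(t,[(np.round(d['position'],1),round(d['conf'],2)) for d in nets.place_of(p,t)][:3])
E
```

```text
{'clock': 0.0, 'qpos': array([-1.28,  0.63,  0.04,  1.52, -0.03,  1.  , -0.02]), 'qd': array([-0., -0., -0., -0.,  0., -0.,  0.]), 'tau': array([  0.  , -56.34,   1.23, -19.34,   0.01,   0.01,  -0.  ]), 'eef_pos': array([229.22, 607.56, 230.38]), 'tool_rot': array([-1.57,  0.  ,  1.21]), 'force': array([0.36, 0.2 , 0.56]), 'torque': array([-0.01,  0.02, -0.04]), 'width': 85.28275078924088}
scene 45.45807098588912 319.0401591308663 237.18781055732526 dict_keys(['color', 'vertical_fov', 'cx', 'cy', 'R', 't', 'shot'])
gauge [(array([534.1, 335.6,  -5.3]), 0.75), (array([522.7, 223.5,  12.4]), 0.73), (array([635.5, 238.7,  -2.3]), 0.57)]
gauge_grip [(array([533. , 331. , 124.2]), 0.9), (array([634.9, 242.2, 119.4]), 0.88), (array([ 350.9, -376.4,    2.1]), 0.63)]
gauge_foot [(array([633.9, 236.5,  -3.1]), 0.79), (array([521.3, 226. ,  11.4]), 0.7), (array([526.1, 336.5,  -0.1]), 0.68)]
well_rim []
tester [(array([ 533.3, -209.3,   -1.3]), 0.77)]
stand [(array([519.3, 219. ,   3.3]), 0.71)]
top 53.7611891760567 320.62923170366935 240.93630239697723 dict_keys(['color', 'vertical_fov', 'cx', 'cy', 'R', 't', 'shot'])
gauge [(array([531.8, 332.3,  -0.8]), 0.65), (array([519.8, 227.8,  13.9]), 0.51), (array([625.8, 242.1,  -1.5]), 0.5)]
gauge_grip [(array([533.7, 333.9, 125.9]), 0.77), (array([518.4, 227.6, 136.6]), 0.73), (array([628.4, 237.5, 122.8]), 0.64)]
gauge_foot [(array([519.9, 223.8,  10.6]), 0.64)]
well_rim [(array([ 537.1, -210.8,   80.6]), 0.86)]
tester [(array([ 613.9, -439.8,   -0.8]), 0.42)]
stand [(array([520.1, 223.7,  -2.6]), 0.66)]
wrist 66.44813277604075 326.40102332863427 238.63258739279425 dict_keys(['color', 'vertical_fov', 'cx', 'cy', 'T_tool_cam', 'shot'])
gauge []
gauge_grip []
gauge_foot []
well_rim []
tester []
stand []
```

View pics/scene0.png

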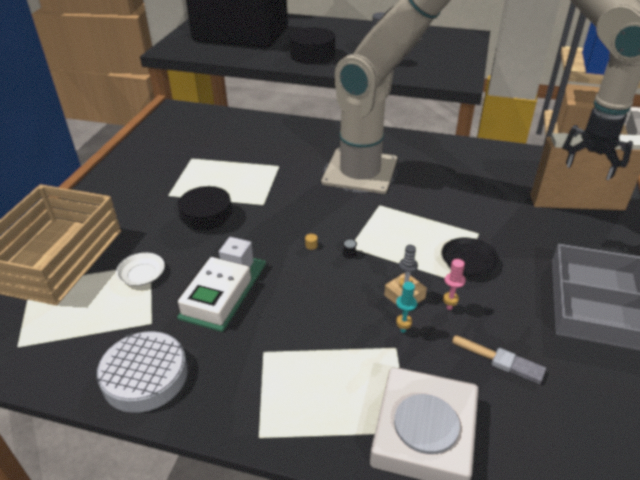

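View pics/top0.png

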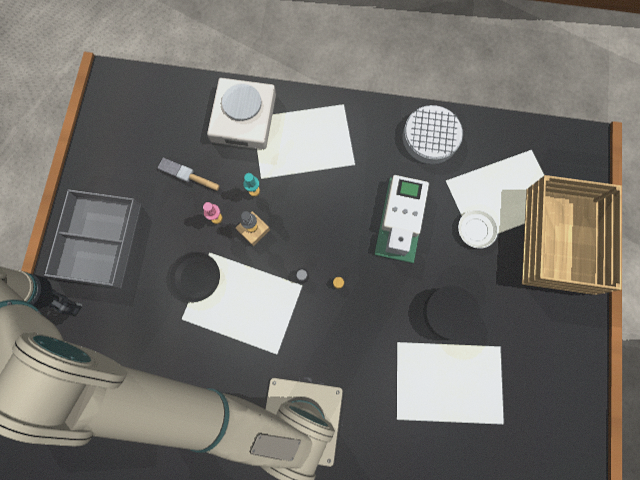

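View pics/wrist0.png

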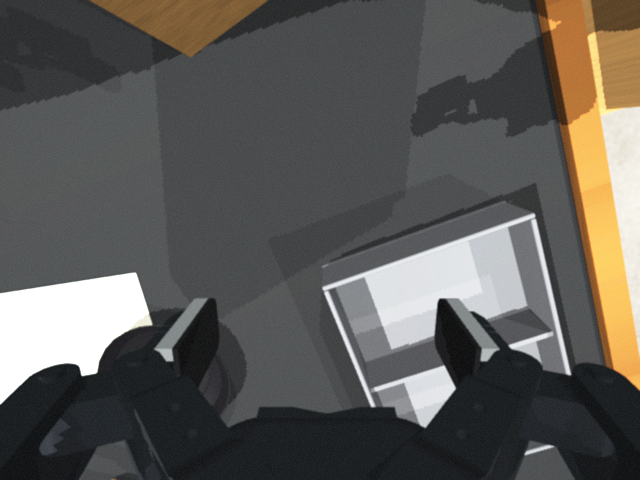

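```bash
python3 - <<'E'
from h import *
s,p=shot('top','t1'); c=cam(s,p); print('topcam',-c[1].T@c[2],proj(c,[520,225,133]),proj(c,[537,-210,80]))
a=p['color'][150:420]; 
s2,q=shot('scene','s1'); c2=cam(s2,q); print('scenecam',-c2[1].T@c2[2]); u=proj(c2,[520,225,100]);w=proj(c2,[537,-210,80]);print(u,w)
def crop(im,u,v,r=60,k=5):
    u,v=int(u),int(v); return cv2.resize(im[max(0,v-r):v+r,max(0,u-r):u+r],(400,400),interpolation=cv2.INTER_CUBIC)
cc=[crop(q['color'],*u,50),crop(q['color'],*w,50)]
cv2.imwrite('pics/crop1.png',np.hstack(cc))
cc=[crop(p['color'],*proj(c,[520,225,133]),50),crop(p['color'],*proj(c,[537,-210,80]),50)]
cv2.imwrite('pics/crop2.png',np.hstack(cc))
E
```

```text
topcam [ 197.26  -18.11 1393.94] (np.float64(247.9018959869381), np.float64(217.38079506039904)) (np.float64(401.9502067081293), np.float64(237.6391367018409))
scenecam [1529.05  293.72 1023.3 ]
(np.float64(407.94176376843643), np.float64(267.1816017185638)) (np.float64(234.03665723699612), np.float64(247.382496888933))
```

View crops.

Three candidates are in the scene view: grey at (408,258) in the wooden stand, turquoise at (407,297), and pink at (456,275). The grey one fits, since it is dark steel and stands in the stand. I'll confirm it in the crop.

View pics/crop1.png

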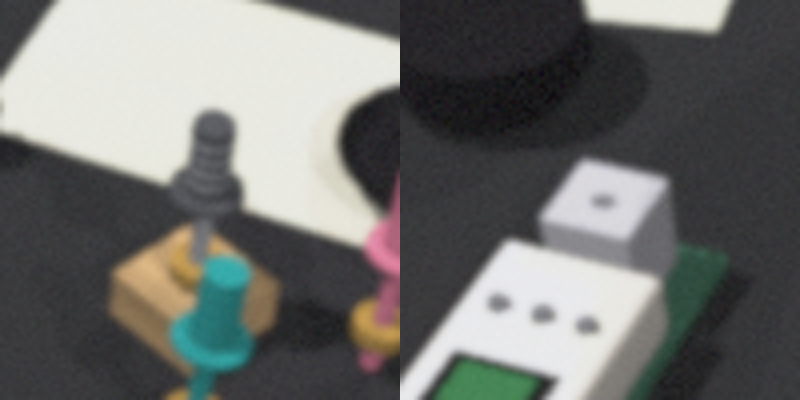

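View pics/crop2.png

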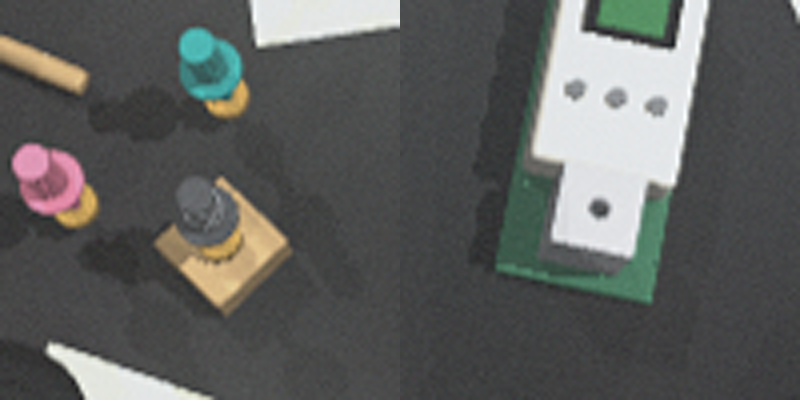

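```bash
python3 - <<'E'
from h import *
s,p=shot('wrist','w1'); print(np.array(p['T_tool_cam'])); c=cam(s,p); print(-c[1].T@c[2], c[1][2]);print(s['clock'],s['eef_pos'])
R=Rrpy(s['tool_rot']); print(R)
E
```

```text
[[   1.      0.      0.     -0.24]
 [   0.     -0.28    0.96 -143.58]
 [   0.     -0.96   -0.28   69.15]
 [   0.      0.      0.      1.  ]]
[164.66 632.34 374.87] [ 0.26 -0.1  -0.96]
1.15 [229.43 608.15 231.29]
[[ 0.35 -0.   -0.94]
 [ 0.94 -0.    0.35]
 [-0.   -1.    0.  ]]
```

Emit:
step_arm(moves="-0.2 0 -0.35 0 0 0 1;-0.427 0 -0.678 0 0 0 1;-0.427 0 -0.678 0 0 0 1;-0.427 0 -0.678 0 0 0 1;-0.427 0 -0.678 0 0 0 1;-0.427 0 -0.678 0 0 0 1;-0.427 0 -0.678 0 0 0 1;-0.427 0 -0.678 0 0 0 1;-0.427 0 -0.678 0 0 0 1;-0.427 0 -0.678 0 0 0 1;-0.427 0 -0.678 0 0 0 1;-0.427 0 -0.678 0 0 0 1;-0.22 0 -0.33 0 0 0 1")

```text
clock: 2.5
eef_pos: [522.3, 219.0, 231.5]
tool_rot: [-1.573, 0.002, 1.204]
force: [0.2, -1.0, -0.1]
width: 85.5
```

Emit:
step_arm(moves="0 0 0 0 0.84 0 1;0 0 0 0 0.84 0 1;0 0 0 0 0.84 0 1;0 0 0 0 0.84 0 1;0 0 0 0 0.84 0 1;0 0 0 0 0.84 0 1;0 0 0 0 0.84 0 1;0 0 0 0 0.84 0 1;0 0 0 0 0.84 0 1;0 0 0 0 0.84 0 1;0 0 0 0 0.84 0 1;0 0 0 0 0.84 0 1;0 0 0 0 0 0 1;0 0 0 0 0 0 1")

```text
clock: 3.9
eef_pos: [519.8, 224.2, 231.4]
tool_rot: [-1.571, 0.0, 0.002]
force: [0.2, 0.7, -0.8]
width: 85.2
```

```bash
python3 - <<'E'
from h import *
s,p=shot('wrist','w2'); c=cam(s,p); print(s['clock'],s['eef_pos'],s['tool_rot'],s['qpos'])
for t in ['gauge','gauge_grip','stand']:
    print(t,[(np.round(d['position'],1),round(d['conf'],2)) for d in nets.place_of(p,t)][:3])
print(proj(c,[520,225,160]),proj(c,[520,225,133]),proj(c,[520,225,110]))
E
```

```text
3.9 [519.76 224.16 231.38] [-1.57  0.    0.  ] [-0.71  0.53  0.39  1.76 -0.25  0.89 -0.21]
gauge [(array([625.7, 251.4,  13.8]), 0.89), (array([525.8, 351.7,  15.4]), 0.74), (array([517.7, 222.7,   8.9]), 0.62)]
gauge_grip [(array([560.3, 351.4,  29. ]), 0.74), (array([517.2, 223.5, 133.6]), 0.61)]
stand [(array([518.2, 226.6,  -0.9]), 0.66)]
(np.float64(325.25726464945194), np.float64(249.2023654848305)) (np.float64(325.34668907185227), np.float64(237.22460942444707)) (np.float64(325.4094878244402), np.float64(228.81316969465328))
```

View pics/w2.png

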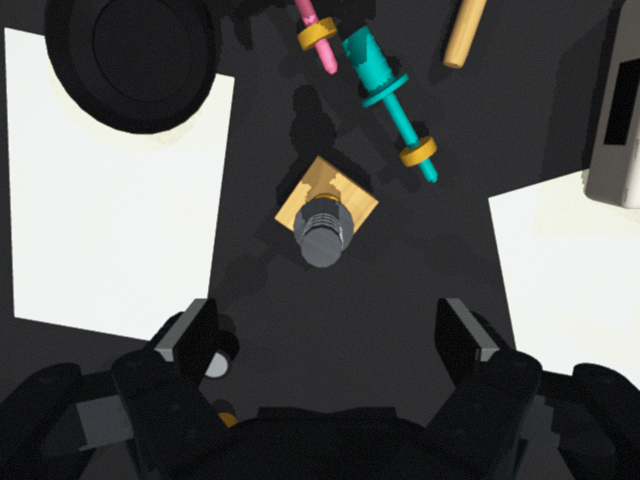

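The wrist view shows the gauge grip top at about (322,250). The look-alikes near (385,95) and (315,35) don't seem to be standing any more, so I'll check the other cameras.

```bash
python3 - <<'E'
from h import *
s,p=shot('scene','s3')
a=cv2.resize(p['color'][200:400,320:580],(780,600),interpolation=cv2.INTER_CUBIC); cv2.imwrite('pics/s3c.png',a)
E
```

```text
(no output)
```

View pics/s3c.png

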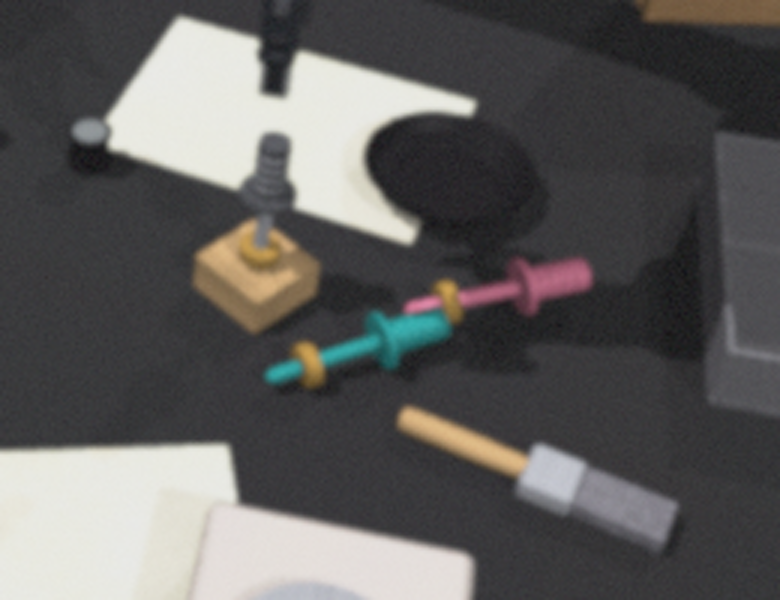

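The scene crop shows that the two unsupported look-alikes have toppled. They are clear of the stand and the brush, and my tool was never below 230 mm or near them. The gauge is untouched. Next I'll refine its axis.

```bash
python3 - <<'E'
from h import *
s,p=shot('wrist','w3'); c=cam(s,p)
a=p['color'][140:290,260:390].copy()
m=nets.cut_out(p,'gauge')
for d in m[:4]:
    ys,xs=np.nonzero(d['pixels']); print(d['conf'],xs.min(),xs.max(),ys.min(),ys.max(), atz(c,(xs.min()+xs.max())/2,220,110))
    if 250<xs.mean()<400:
        for v in range(ys.min(),ys.max(),6):
            r=xs[ys==v]; print(v,r.min(),r.max(),end=' | ')
# foot/socket/stand check
b=cv2.resize(a,None,fx=4,fy=4,interpolation=cv2.INTER_CUBIC)
for (x,y,z,r) in [(517.7,224.5,160,13),(517.7,224.5,100,23)]:
    q=[proj(c,[x+r*np.cos(t),y+r*np.sin(t),z]) for t in np.linspace(0,6.28,40)]
    q=np.array([((u-260+.5)*4,(v-140+.5)*4) for u,v in q],int); cv2.polylines(b,[q],True,(0,0,255) if z>120 else (0,255,0),1)
q=np.array([proj(c,[517.7,224.5,z]) for z in (35,160)]);q=((q-[259.5,139.5])*4).astype(int);cv2.line(b,tuple(q[0]),tuple(q[1]),(255,0,255),1)
cv2.imwrite('pics/w3c.png',b)
E
```

```text
0.83 293 336 0 74 [511.99 232.57 110.  ]
0 293 309 | 6 295 311 | 12 298 315 | 18 301 331 | 24 304 334 | 30 305 336 | 36 298 331 | 42 299 327 | 48 302 330 | 54 318 332 | 60 320 335 | 66 323 336 | 72 327 335 | 0.75 275 376 157 232 [520.15 232.58 110.  ]
157 317 320 | 163 313 328 | 169 308 336 | 175 305 344 | 181 300 352 | 187 296 360 | 193 292 369 | 199 288 375 | 205 284 375 | 211 279 371 | 217 276 367 | 223 281 362 | 229 290 357 | 0.63 293 354 193 267 [518.67 232.58 110.  ]
193 327 327 | 199 311 338 | 205 304 342 | 211 299 348 | 217 295 351 | 223 294 353 | 229 293 353 | 235 295 352 | 241 297 350 | 247 300 347 | 253 301 341 | 259 305 338 | 265 311 332 | 0.58 341 437 27 182 [567.24 232.67 110.  ]
27 364 366 | 33 355 369 | 39 347 373 | 45 341 376 | 51 344 379 | 57 347 383 | 63 351 386 | 69 355 390 | 75 358 406 | 81 361 405 | 87 364 399 | 93 367 393 | 99 365 396 | 105 362 399 | 111 387 402 | 117 391 406 | 123 394 409 | 129 398 412 | 135 401 415 | 141 404 433 | 147 406 436 | 153 400 433 | 159 401 428 | 165 404 432 | 171 421 435 | 177 424 436 |
```

View pics/w3c.png

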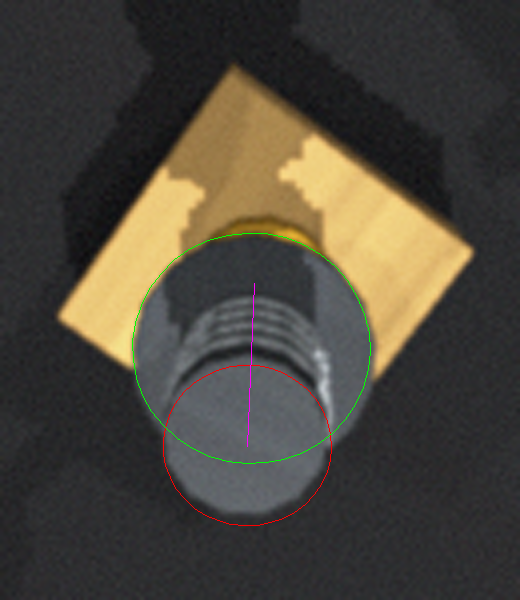

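Emit:
step_arm(moves="-0.036 0.1 0.036 0 0 0 1;0 0.25 0 0 0 0 1;0 0.3 0 0 0 0 1;0 0.3 0 0 0 0 1;0 0.3 0 0 0 0 1;0 0.3 0 0 0 0 1;0 0.3 0 0 0 0 1;0 0.22 0 0 0 0 1;0 0.13 0 0 0 0 1;0 0.06 0 0 0 0 1;0 0 0 0 0 0 1;0 0 0 0 0 0 1")

```text
clock: 5.45
eef_pos: [518.4, 227.1, 118.8]
tool_rot: [-1.57, -0.001, 0.0]
force: [0.6, -0.0, 0.3]
width: 85.4
```

```bash
python3 - <<'E'
from h import *
s,p=shot('wrist','w4'); print(s['eef_pos'],s['tool_rot'],s['force'])
E
```

```text
[518.41 227.06 118.75] [-1.57 -0.    0.  ] [ 0.63 -0.01  0.25]
```

View pics/w4.png

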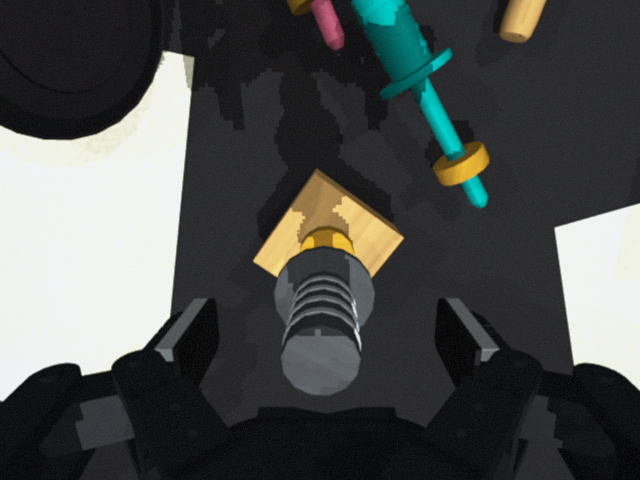

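```bash
python3 - <<'E'
from h import *
s,p=shot('wrist','w5'); c=cam(s,p); print(atz(c,320.5,357,160), atz(c,325,291,110))
b=p['color'].copy()
for (x,y,z,r) in [(517,226.5,160,13),(517,226.5,110,23)]:
    q=[proj(c,[x+r*np.cos(t),y+r*np.sin(t),z]) for t in np.linspace(0,6.28,40)]
    cv2.polylines(b,[np.array(q,int)],True,(0,0,255) if z>120 else (0,255,0),1)
cv2.imwrite('pics/w5c.png',cv2.resize(b[200:420,220:430],None,fx=2.7,fy=2.7))
E
```

```text
[517.39 227.56 160.  ] [518.74 228.11 110.  ]
```

View pics/w5c.png

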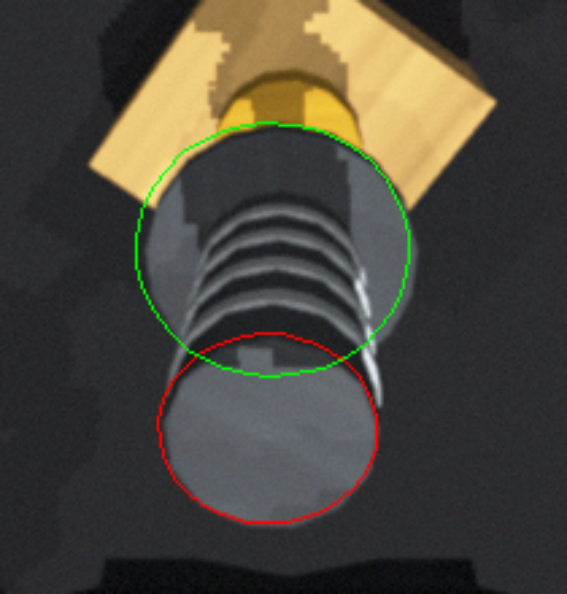

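Emit:
step_arm(moves="0 0 0 0 0 0 0.3;0 0 0 0 0 0 0.3;0 0 0 0 0 0 0.3;0 0 0 0 0 0 0.2;0 0 0 0 0 0 0.1;0 0 0 0 0 0 0;0 0 0 0 0 0 0;0 0 0 0 0 0 0;0 0 0 0 0 0 0;0 0 0 0 0 0 0")

```text
clock: 6.55
eef_pos: [518.3, 227.0, 118.5]
tool_rot: [-1.571, -0.001, 0.0]
force: [0.5, -0.9, 4.0]
width: 24.8
```

Emit:
step_arm(moves="0 -0.06 0 0 0 0 0;0 -0.14 0 0 0 0 0;0 -0.2 0 0 0 0 0;0 -0.3 0 0 0 0 0;0 -0.3 0 0 0 0 0;0 -0.3 0 0 0 0 0;0 -0.3 0 0 0 0 0;0 -0.3 0 0 0 0 0;0 -0.3 0 0 0 0 0;0 -0.2 0 0 0 0 0;0 -0.14 0 0 0 0 0;0 -0.06 0 0 0 0 0;0 0 0 0 0 0 0;0 0 0 0 0 0 0")

```text
clock: 7.95
eef_pos: [517.5, 226.8, 247.7]
tool_rot: [-1.571, 0.001, 0.0]
force: [-0.2, 0.3, -3.1]
width: 24.7
```

```bash
python3 - <<'E'
from h import *
s,p=shot('wrist','w6'); c=cam(s,p); print(s['eef_pos'],s['tool_rot'],s['force'],s['width'])
s2,q=shot('scene','s6'); 
u,v=map(int,proj(cam(s2,q),[518,227,190]));print(u,v)
cv2.imwrite('pics/s6c.png',cv2.resize(q['color'][v-60:v+60,u-60:u+60],(600,600),interpolation=cv2.INTER_CUBIC))
E
```

```text
[517.54 226.82 247.73] [-1.57  0.    0.  ] [-0.22  0.32 -3.1 ] 24.661158915853743
412 237
```

View pics/w6.png

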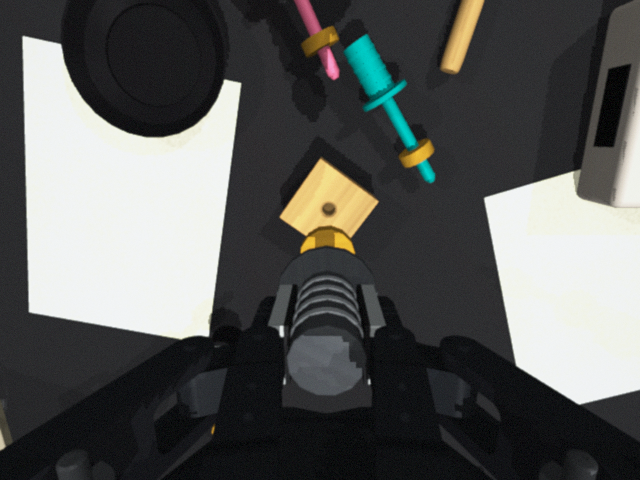

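View pics/s6c.png

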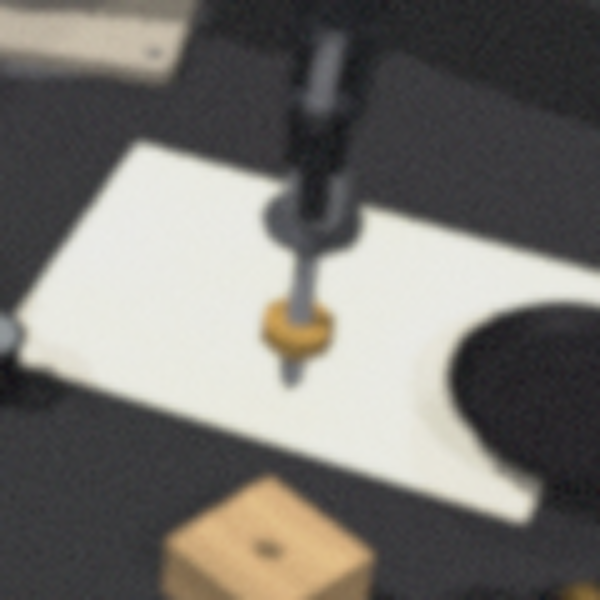

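```bash
python3 - <<'E'
from h import *
s,p=shot('wrist','w7'); c=cam(s,p)
print('socket',atz(c,328,209,35))
g=cv2.resize(p['color'][190:230,300:350],None,fx=12,fy=12,interpolation=cv2.INTER_CUBIC); cv2.imwrite('pics/sock.png',g)
g=p['color'][195:222,318:340]; gg=cv2.cvtColor(g,cv2.COLOR_BGR2GRAY); m=(gg<95); ys,xs=np.nonzero(m); print(xs.mean()+318,ys.mean()+195,m.sum()); print(atz(c,xs.mean()+318,ys.mean()+195,35))
print('foot proj wrist',[proj(c,[517.5,226.8,z]) for z in (139,167,179,239,289)])
s2,q=shot('scene','s7'); c2=cam(s2,q)
o=np.array([412-60,237-60])
for z in (139,173,236.5,289): print(z,(np.array(proj(c2,[517.5,226.8,z]))-o)*5)
# top cam
s3,t=shot('top','t7'); c3=cam(s3,t); u,v=map(int,proj(c3,[518,227,139])); print(u,v)
b=cv2.resize(t['color'][v-50:v+50,u-50:u+50],(600,600),interpolation=cv2.INTER_CUBIC); cv2.imwrite('pics/t7c.png',b)
E
```

```text
socket [519.95 224.14  35.  ]
328.2758620689655 210.8448275862069 58
[520.23 222.28  35.  ]
foot proj wrist [(np.float64(325.106437528218), np.float64(234.37757250202029)), (np.float64(324.935046031586), np.float64(246.00493510552715)), (np.float64(324.8489389364941), np.float64(251.84652256489494)), (np.float64(324.2383865483684), np.float64(293.26697891585354)), (np.float64(323.2715878719072), np.float64(358.85552325266656))]
139 [291.98 386.33]
173 [298.92 330.56]
236.5 [312.51 221.25]
289 [324.43 125.42]
246 217
```

View pics/sock.png

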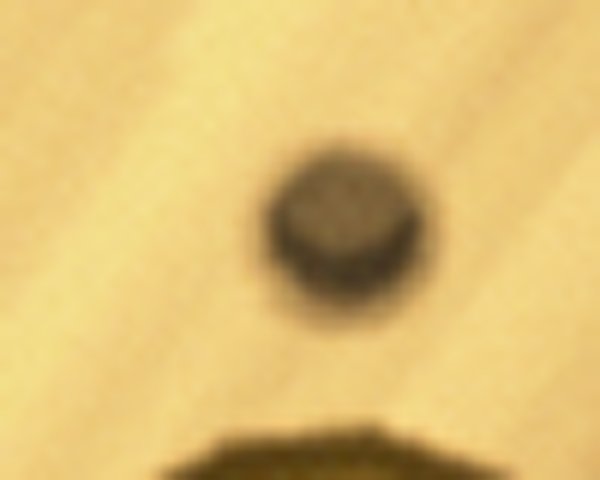

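View pics/t7c.png

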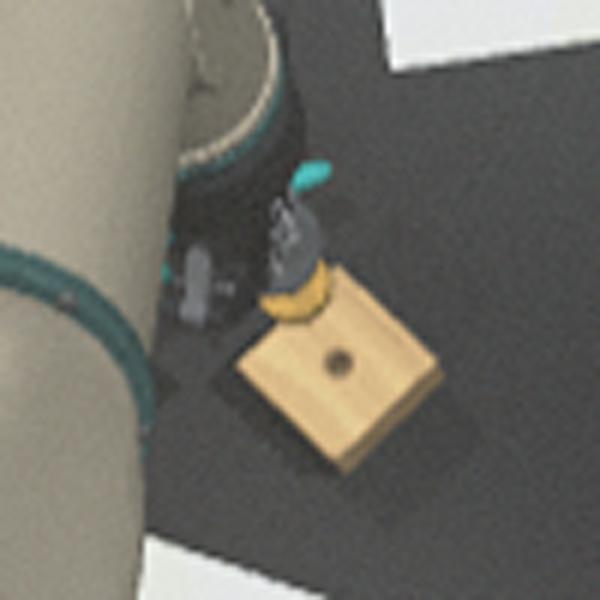

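Emit:
step_arm(moves="0 -0.15 -0.2 0 0 0 0;0.03 -0.15 -0.4 0 0 0 0;0.03 -0.15 -0.55 0 0 0 0;0.03 -0.15 -0.55 0 0 0 0;0.03 -0.15 -0.55 0 0 0 0;0.03 -0.15 -0.55 0 0 0 0;0.03 0 -0.55 0 0 0 0;0.03 0 -0.55 0 0 0 0;0.03 0 -0.55 0 0 0 0;0.03 0 -0.55 0 0 0 0;0.03 0 -0.55 0 0 0 0;0.03 0 -0.55 0 0 0 0;0.03 0 -0.55 0 0 0 0;0.03 0 -0.55 0 0 0 0;0 0 -0.55 0 0 0 0;0 0 -0.55 0 0 0 0;0 0 -0.34 0 0 0 0;0 0 -0.1 0 0 0 0;0 0 0 0 0 0 0;0 0 0 0 0 0 0")

```text
clock: 10.2
eef_pos: [537.5, -209.2, 293.5]
tool_rot: [-1.57, -0.0, 0.001]
force: [0.1, 0.9, -2.2]
width: 24.5
```

```bash
python3 - <<'E'
from h import *
s,p=shot('wrist','w8'); c=cam(s,p); print(s['clock'],s['eef_pos'],s['tool_rot'],s['force'],s['width'])
print(proj(c,[537,-210,80]))
E
```

```text
10.2 [ 537.51 -209.24  293.49] [-1.57 -0.    0.  ] [ 0.06  0.86 -2.18] 24.475113373951444
(np.float64(324.7893468062554), np.float64(207.3133993041989))
```

View pics/w8.png

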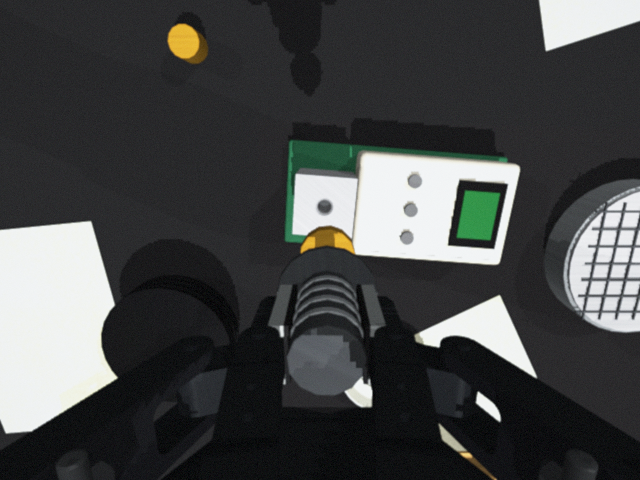

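```bash
python3 - <<'E'
from h import *
p=cv2.imread('pics/w8.png')
b=cv2.resize(p[185:230,300:350],None,fx=12,fy=12,interpolation=cv2.INTER_CUBIC); cv2.imwrite('pics/w8c.png',b)
s,q=shot('wrist','w9'); c=cam(s,q)
print(atz(c,328.3,208.3,80),atz(c,325.0,207,80))
t=nets.place_of(q,'well_rim');print(t)
E
```

```text
[ 540.66 -210.51   80.  ] [ 537.39 -209.21   80.  ]
[{'position': [534.8, -207.5, 81.0], 'conf': 0.73}]
```

View pics/w8c.png

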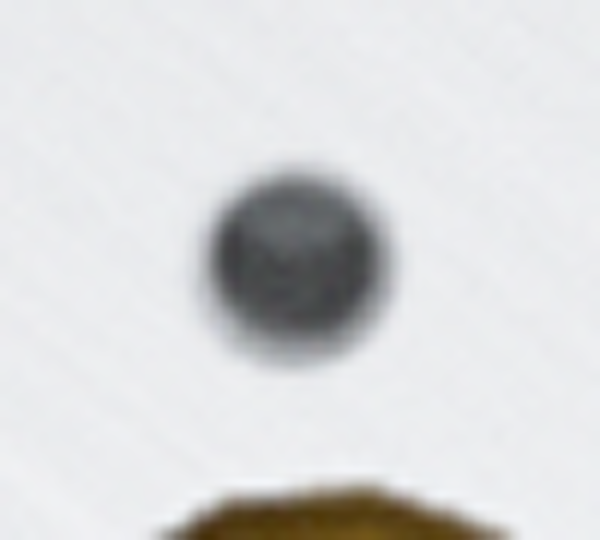

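Emit:
step_arm(moves="-0.027 0.1 0.027 0 0 0 0;-0.027 0.2 0.027 0 0 0 0;0 0.3 0 0 0 0 0;0 0.3 0 0 0 0 0;0 0.3 0 0 0 0 0;0 0.3 0 0 0 0 0;0 0.2 0 0 0 0 0;0 0.12 0 0 0 0 0;0 0.06 0 0 0 0 0;0 0 0 0 0 0 0;0 0 0 0 0 0 0;0 0 0 0 0 0 0")

```text
clock: 11.55
eef_pos: [535.4, -207.5, 199.9]
tool_rot: [-1.571, -0.001, 0.0]
force: [-0.4, 0.1, -2.4]
width: 24.6
```

```bash
python3 - <<'E'
from h import *
s,p=shot('wrist','w10'); print(s['clock'],s['eef_pos'],s['tool_rot'],s['force'])
s2,q=shot('scene','s10'); c2=cam(s2,q); u,v=map(int,proj(c2,[535,-207,110])); print(u,v)
o=np.array([u-40,v-40])
for z in (80,88,116,128): print(z,(np.array(proj(c2,[535,-207,z]))-o)*7.5)
a=cv2.resize(q['color'][v-40:v+40,u-40:u+40],(600,600),interpolation=cv2.INTER_CUBIC);cv2.imwrite('pics/s10c.png',a)
E
```

```text
11.55 [ 535.35 -207.55  199.88] [-1.57 -0.    0.  ] [-0.35  0.08 -2.35]
234 237
80 [310.84 375.59]
88 [308.38 357.52]
116 [299.63 293.26]
128 [295.81 265.22]
```

View pics/s10c.png

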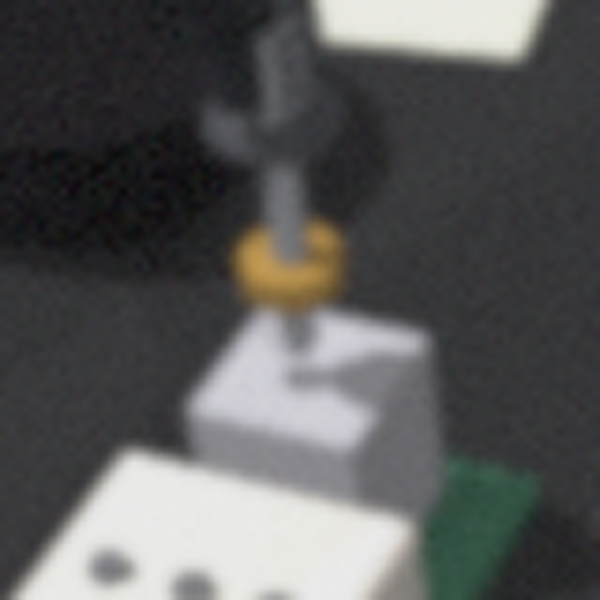

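View pics/w10.png

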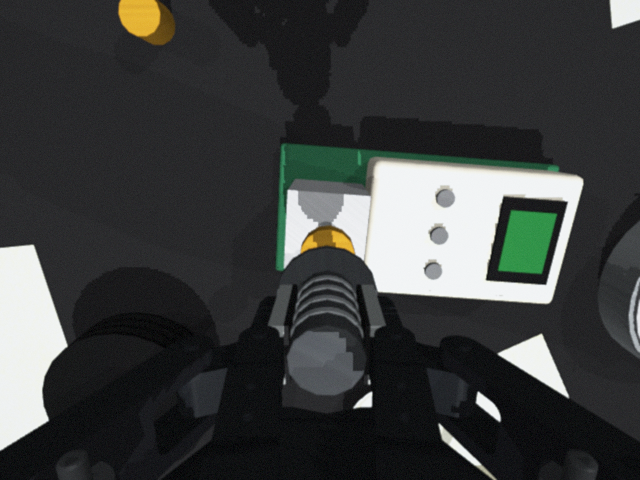

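Emit:
step_arm(moves="-0.01 0.06 0.016 0 0 0 0;0 0.06 0 0 0 0 0;0 0.04 0 0 0 0 0;0 0 0 0 0 0 0;0 0 0 0 0 0 0")

```text
clock: 12.15
eef_pos: [534.4, -206.6, 191.2]
tool_rot: [-1.571, 0.0, 0.0]
force: [1.0, -0.7, -2.4]
width: 24.7
```

Emit:
step_arm(moves="0 0.02 0 0 0 0 0;0 0.02 0 0 0 0 0;0 0.02 0 0 0 0 0;0 0 0 0 0 0 0")

```text
clock: 12.55
eef_pos: [534.4, -206.5, 188.1]
tool_rot: [-1.571, 0.0, 0.0]
force: [0.7, -0.2, -2.1]
width: 24.9
```

Emit:
step_arm(moves="0 0.02 0 0 0 0 0;0 0.02 0 0 0 0 0;0 0 0 0 0 0 0")

```text
clock: 12.85
eef_pos: [534.4, -206.5, 186.1]
tool_rot: [-1.571, 0.0, 0.0]
force: [0.5, -0.7, -1.3]
width: 24.5
```

Emit:
step_arm(moves="0 0.02 0 0 0 0 0;0 0.02 0 0 0 0 0;0 0 0 0 0 0 0")

```text
clock: 13.15
eef_pos: [534.4, -206.5, 184.1]
tool_rot: [-1.571, 0.0, 0.0]
force: [-0.2, -0.4, -1.8]
width: 24.7
```

Emit:
step_arm(moves="0 0.02 0 0 0 0 0;0 0.02 0 0 0 0 0;0 0 0 0 0 0 0")

```text
clock: 13.45
eef_pos: [534.4, -206.5, 182.1]
tool_rot: [-1.571, 0.0, 0.0]
force: [-0.6, 0.5, -1.9]
width: 25.0
```

Emit:
step_arm(moves="0 0.02 0 0 0 0 0;0 0.02 0 0 0 0 0;0 0 0 0 0 0 0")

```text
clock: 13.75
eef_pos: [534.4, -206.5, 180.1]
tool_rot: [-1.571, 0.0, 0.0]
force: [-0.8, 0.5, -1.3]
width: 25.0
```

Emit:
step_arm(moves="0 0.04 0 0 0 0 0;0 0.04 0 0 0 0 0;0 0.04 0 0 0 0 0;0 0 0 0 0 0 0")

```text
clock: 14.15
eef_pos: [534.2, -206.4, 173.9]
tool_rot: [-1.571, 0.001, 0.0]
force: [0.1, -0.6, -2.2]
width: 25.0
```

Emit:
step_arm(moves="0 0.04 0 0 0 0 0;0 0.04 0 0 0 0 0;0 0.04 0 0 0 0 0;0 0 0 0 0 0 0")

```text
clock: 14.55
eef_pos: [534.2, -206.4, 167.9]
tool_rot: [-1.571, 0.001, 0.0]
force: [0.2, 0.6, -1.9]
width: 24.9
```

Emit:
step_arm(moves="0 0.04 0 0 0 0 0;0 0.04 0 0 0 0 0;0 0 0 0 0 0 0")

```text
clock: 14.85
eef_pos: [534.3, -206.4, 164.0]
tool_rot: [-1.571, 0.001, 0.0]
force: [-1.0, 0.4, -2.4]
width: 24.6
```

Emit:
step_arm(moves="0 0.03 0 0 0 0 0;0 0.03 0 0 0 0 0;0 0.03 0 0 0 0 0;0 0 0 0 0 0 0")

```text
clock: 15.25
eef_pos: [534.5, -206.6, 159.7]
tool_rot: [-1.571, 0.0, 0.0]
force: [0.1, 0.3, -2.4]
width: 24.8
```

Emit:
step_arm(moves="0 0.02 0 0 0 0 0;0 0.02 0 0 0 0 0;0 0 0 0 0 0 0")

```text
clock: 15.55
eef_pos: [534.5, -206.7, 158.0]
tool_rot: [-1.571, -0.0, 0.0]
force: [-0.3, -1.3, 0.8]
width: 24.8
```

Emit:
step_arm(moves="0 0.02 0 0 0 0 0;0 0.02 0 0 0 0 0;0 0 0 0 0 0 0")

```text
clock: 15.85
eef_pos: [534.6, -206.7, 155.7]
tool_rot: [-1.571, -0.0, 0.0]
force: [0.3, 0.2, 0.6]
width: 24.7
```

Emit:
step_arm(moves="0 0.01 0 0 0 0 0;0 0.01 0 0 0 0 0;0 0 0 0 0 0 0")

```text
clock: 16.15
eef_pos: [534.6, -206.6, 154.8]
tool_rot: [-1.571, -0.0, 0.0]
force: [-0.3, -0.5, 1.8]
width: 24.8
```

Emit:
step_arm(moves="0 0.01 0 0 0 0 0;0 0.01 0 0 0 0 0;0 0 0 0 0 0 0")

```text
clock: 16.45
eef_pos: [534.6, -206.6, 153.7]
tool_rot: [-1.571, -0.0, 0.0]
force: [-0.9, 0.2, 1.1]
width: 24.7
```

Emit:
step_arm(moves="0 0.01 0 0 0 0 0;0 0.01 0 0 0 0 0;0 0 0 0 0 0 0")

```text
clock: 16.75
eef_pos: [534.6, -206.6, 152.7]
tool_rot: [-1.571, -0.0, 0.0]
force: [-0.2, -0.7, 1.7]
width: 24.7
```

Emit:
step_arm(moves="0 0.01 0 0 0 0 0;0 0.01 0 0 0 0 0;0 0 0 0 0 0 0")

```text
clock: 17.05
eef_pos: [534.6, -206.6, 151.8]
tool_rot: [-1.571, -0.0, 0.0]
force: [0.5, -1.0, 1.1]
width: 24.5
```

Emit:
step_arm(moves="0 0.01 0 0 0 0 0;0 0.01 0 0 0 0 0;0 0 0 0 0 0 0")

```text
clock: 17.35
eef_pos: [534.6, -206.6, 150.7]
tool_rot: [-1.571, -0.0, 0.0]
force: [0.4, 0.0, 1.9]
width: 24.5
```

Emit:
step_arm(moves="0 0.01 0 0 0 0 0;0 0.01 0 0 0 0 0;0 0 0 0 0 0 0")

```text
clock: 17.65
eef_pos: [534.6, -206.6, 149.8]
tool_rot: [-1.571, -0.0, 0.0]
force: [0.6, 0.1, 0.4]
width: 24.9
```

Emit:
step_arm(moves="0 0.01 0 0 0 0 0;0 0.01 0 0 0 0 0;0 0 0 0 0 0 0")

```text
clock: 17.95
eef_pos: [534.6, -206.6, 148.7]
tool_rot: [-1.571, -0.0, 0.0]
force: [0.3, -0.7, 1.7]
width: 24.6
```

Emit:
step_arm(moves="0 0.01 0 0 0 0 0;0 0.01 0 0 0 0 0;0 0 0 0 0 0 0")

```text
clock: 18.25
eef_pos: [534.6, -206.6, 147.7]
tool_rot: [-1.571, -0.0, 0.0]
force: [1.3, -1.3, 1.1]
width: 24.8
```

Emit:
step_arm(moves="0 0.01 0 0 0 0 0;0 0.01 0 0 0 0 0;0 0 0 0 0 0 0")

```text
clock: 18.55
eef_pos: [534.5, -206.6, 146.9]
tool_rot: [-1.571, -0.0, 0.0]
force: [-0.5, -1.5, 3.3]
width: 24.5
```

Emit:
step_arm(moves="0 0.006 0 0 0 0 0;0 0 0 0 0 0 0")

```text
clock: 18.75
eef_pos: [534.6, -206.6, 146.9]
tool_rot: [-1.571, -0.0, 0.0]
force: [-0.1, -1.0, 6.2]
width: 24.5
```

Emit:
step_arm(moves="0 0.006 0 0 0 0 0;0 0 0 0 0 0 0;0 0 0 0 0 0 0")

```text
clock: 19.05
eef_pos: [534.6, -206.7, 146.9]
tool_rot: [-1.571, -0.001, 0.0]
force: [-1.0, -0.7, 7.5]
width: 25.0
```

Emit:
step_arm(moves="0 0.006 0 0 0 0 0;0 0 0 0 0 0 0;0 0 0 0 0 0 0")

```text
clock: 19.35
eef_pos: [534.6, -206.7, 146.8]
tool_rot: [-1.571, -0.001, 0.0]
force: [-0.6, -0.9, 9.4]
width: 24.6
```

Emit:
step_arm(moves="0 0.006 0 0 0 0 0;0 0 0 0 0 0 0;0 0 0 0 0 0 0")

```text
clock: 19.65
eef_pos: [534.6, -206.7, 146.8]
tool_rot: [-1.571, -0.001, 0.0]
force: [-0.9, 0.1, 11.3]
width: 24.6
```

Emit:
step_arm(moves="0 0 0 0 0 0 0;0 0 0 0 0 0 0;0 0 0 0 0 0 0")

```text
clock: 19.95
eef_pos: [534.6, -206.7, 146.8]
tool_rot: [-1.571, -0.001, 0.0]
force: [-2.1, -1.1, 11.3]
width: 24.4
```

Emit:
step_arm(moves="0 0 0 0 0 0 0;0 0 0 0 0 0 0;0 0 0 0 0 0 0;0 0 0 0 0 0 0;0 0 0 0 0 0 0;0 0 0 0 0 0 0;0 0 0 0 0 0 0;0 0 0 0 0 0 0;0 0 0 0 0 0 0;0 0 0 0 0 0 0;0 0 0 0 0 0 0;0 0 0 0 0 0 0;0 0 0 0 0 0 0;0 0 0 0 0 0 0;0 0 0 0 0 0 0;0 0 0 0 0 0 0;0 0 0 0 0 0 0;0 0 0 0 0 0 0;0 0 0 0 0 0 0;0 0 0 0 0 0 0")

```text
clock: 21.95
eef_pos: [534.6, -206.7, 146.8]
tool_rot: [-1.571, -0.001, 0.0]
force: [-1.2, 0.1, 11.0]
width: 24.9
```

```bash
python3 - <<'E'
from h import *
F=[];
for i in range(4):
    s2,q=shot('scene','s11'); F.append(ctrl.read_state()['force'][2])
print(F)
c2=cam(s2,q); u,v=map(int,proj(c2,[535,-207,100]))
a=cv2.resize(q['color'][v-40:v+40,u-40:u+40],(600,600),interpolation=cv2.INTER_CUBIC);cv2.imwrite('pics/s11c.png',a)
o=np.array([u-40,v-40])
for z in (80,92,133.4): print(z,(np.array(proj(c2,[535,-207,z]))-o)*7.5)
E
```

```text
[np.float64(11.658792249519655), np.float64(11.519919020998882), np.float64(10.850440951519314), np.float64(10.661109487837846)]
80 [310.84 345.59]
92 [307.14 318.44]
133.4 [294.08 222.51]
```

View pics/s11c.png

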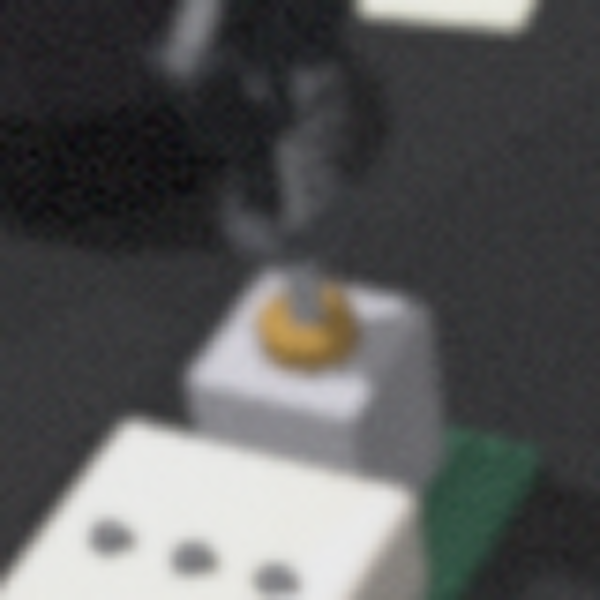

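The collar sits on the rim at (305,330) and the rod is upright. The foot has a rigid stop and was held at about 11 N. I'll unload, then open.

Emit:
step_arm(moves="0 -0.01 0 0 0 0 0;0 -0.01 0 0 0 0 0;0 0 0 0 0 0 0;0 0 0 0 0 0 0")

```text
clock: 22.55
eef_pos: [534.6, -206.5, 146.8]
tool_rot: [-1.571, -0.0, 0.001]
force: [-0.3, -0.8, 5.2]
width: 24.6
```

Emit:
step_arm(moves="0 0 0 0 0 0 0.35;0 0 0 0 0 0 0.4;0 0 0 0 0 0 0.5;0 0 0 0 0 0 0.7;0 0 0 0 0 0 0.8;0 0 0 0 0 0 0.8;0 0 0 0 0 0 0.8;0 0 0 0 0 0 0.8")

```text
clock: 23.35
eef_pos: [534.5, -206.5, 146.6]
tool_rot: [-1.571, 0.0, 0.0]
force: [-0.2, -0.3, -0.2]
width: 68.3
```

```bash
python3 - <<'E'
from h import *
s,p=shot('wrist','w12'); print(s['eef_pos'],s['force'],s['width'])
E
```

```text
[ 534.45 -206.54  146.57] [-0.2  -0.28 -0.19] 68.32123846376653
```

View pics/w12.png

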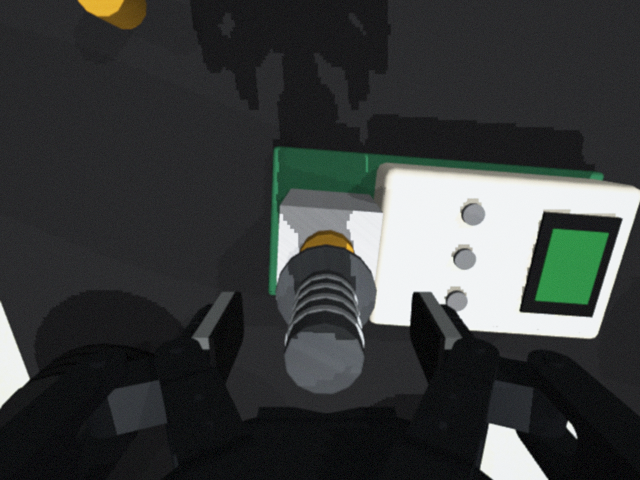

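Released and standing free between the fingers. I'll retreat upwards and check again.

Emit:
step_arm(moves="0 -0.1 0 0 0 0 1;0 -0.2 0 0 0 0 1;0 -0.3 0 0 0 0 1;0 -0.4 0 0 0 0 1;0 -0.4 0 0 0 0 1;0 -0.4 0 0 0 0 1;0 -0.4 0 0 0 0 1;0 -0.3 0 0 0 0 1;0 -0.1 0 0 0 0 1;0 0 0 0 0 0 1;0 0 0 0 0 0 1")

```text
clock: 24.5
eef_pos: [534.1, -206.3, 276.1]
tool_rot: [-1.57, 0.001, 0.0]
force: [-0.7, 0.4, 0.2]
width: 85.5
```

```bash
python3 - <<'E'
from h import *
s,p=shot('wrist','w13');c=cam(s,p); print(s['clock'],s['eef_pos'],s['force'])
for t in ['gauge_grip','well_rim','gauge_foot','collar_under']:
    print(t,[(np.round(d['position'],1),round(d['conf'],2)) for d in nets.place_of(p,t)][:2])
s2,q=shot('scene','s13'); c2=cam(s2,q); u,v=map(int,proj(c2,[535,-207,110])); o=np.array([u-40,v-40])
a=cv2.resize(q['color'][v-40:v+40,u-40:u+40],(480,480),interpolation=cv2.INTER_CUBIC)
for z in (80,92,133.4,188.4): print(z,(np.array(proj(c2,[535,-207,z]))-o)*6)
cv2.imwrite('pics/s13c.png',a)
b=p['color'].copy()
for z,r in((188.4,13),(138.4,23),(92,17)):
    qq=[proj(c,[535.5+r*np.cos(t),-208+r*np.sin(t),z]) for t in np.linspace(0,6.28,40)]
    cv2.polylines(b,[np.array(qq,int)],True,(0,0,255),1)
cv2.imwrite('pics/w13c.png',cv2.resize(b[120:320,220:460],None,fx=3,fy=3))
E
```

```text
24.5 [ 534.09 -206.29  276.14] [-0.73  0.41  0.17]
gauge_grip [(array([ 537.1, -210.1,  163.5]), 0.9)]
well_rim []
gauge_foot [(array([392.3, -48.2,   2.7]), 0.43)]
collar_under []
80 [248.67 300.47]
92 [245.71 278.75]
133.4 [235.26 202.01]
188.4 [220.76  95.46]
```

View pics/s13c.png

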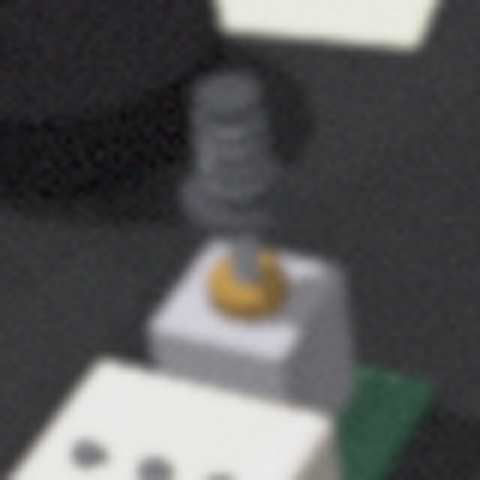

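View pics/w13c.png

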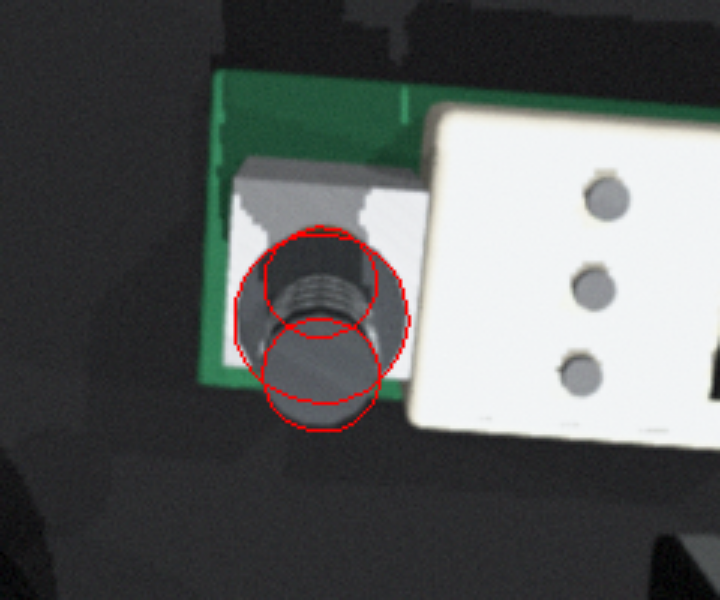

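```bash
python3 -c "
from cell import ctrl
print(ctrl.finish_job())"
```

```text
the job is handed in; nothing more can be done
None
```

I took the gauge out of its stand and lowered it into the tester's well. The rim pushed the collar up, and the rod hit a rigid stop about 41.5 mm below the rim, which I take as the well's depth.

**Pressing:** I held it pressed down for about 2.5 s. The wrist reading was steady at about 11 N, and I estimate the force on the bottom at 10 to 13.5 N. The total on the tester was about 13.5 N. I then unloaded, opened the gripper and backed off upwards before handing in.

**Last checks:**
- **Gauge:** In the wrist and scene pictures it stands upright and released, with the collar on the rim. Its top is at the height expected for a foot 41.5 mm down (188 mm above the table).
- **Robot:** It touches nothing. It finished clear above the gauge with near-zero wrist force.
- **Not confirmed by the network:** In the last wrist picture the network found the gauge's grip in the right place. It missed the rim and the collar, and it gave one low-confidence false foot position.
- **Camera offset:** The cameras disagreed with the arm's readings by about 2 mm. I corrected for this using the stand's socket as a reference.

**Fallen look-alikes:** The pink and turquoise look-alikes fell over during the first few seconds. The tool stayed at about 230 mm height and away from them, so they most likely toppled on their own. I left them where they lay.

**Bystanders:** My path kept clear of the bystanders, but I did not measure their positions again at the end.

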